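# Wheel the press bed out and unload the printing blocks

## Task

The blue-faced and the orange-faced printing blocks have just been through the etching press. Turn the press's star wheel by pushing its spokes one after another (top of the wheel to the robot's right) until the bed has run fully out to the left against its stop, never pushing the bed itself while it is on its way. Then lift both blocks off the bed and lay them face up, side by side and flat on the floor of the white tote, without shifting the tote far and without knocking the red ink jar, the brayer or the green bin about.

Things in the scene. Friction and masses are not known exactly. Their poses are not given: they have to be found in the camera images.
- press: Green tabletop etching press, fixed. Origin: on the table, centre of its 260 x 240 x 28 mm base. x points away from the robot, y to its left, z up (small yaw). Side frames 25 mm thick (x), 90 mm long (y) stand at x = -100 and +100 mm up to z = 200, black screw knobs on them up to 224. The star wheel is on the robot's side (-x) of the near frame.
- roller (a point): Middle of the steel roller's axis, on the press at x = 0, y = 0, z = 136 mm. The roller (radius 50 mm, along the press's x) lies between the side frames over the bed and clears the blocks by about 4 mm.
- bed_end (a point): Middle of the upper edge of the bed's left (+y) end. The bed: flat aluminium, 150 mm (x) x 400 mm (y) x 12 mm, top face level at z = 60 mm, red end strips; it slides along the press's y under the roller. This point is 80 mm left of the press's centre at wheel angle 0, 290 mm left of it when fully out.
- hub (a point): Centre of the star wheel, on its axis in the spokes' plane: x = -165, y = 0, z = 136 mm in the press frame, axes as the press's. The wheel turns about the press's x axis in an upright plane. Hub radius 24 mm; 6 round spokes 12 mm thick, 60 degrees apart, each with a 20 mm ball centred 100 mm from the axis. All polished, slippery. One ball is red, five black.
- wheel (a joint): Turn of the star wheel (rad). At 0 the red ball is straight up; positive carries the wheel's top to the press's -y (robot's right): the red ball then leans to -y by this angle. Starts at 0 to 0.6; hard stop at 3.5, bed fully out. Stays where left (friction about 0.3 N m). Moves the bed, with the blocks on it, 60 mm per rad to the press's +y (left).
- block_a: Printing block, blue lino face with white lines on pale wood, 50 mm (its x) x 56 mm (its y) x 22 mm tall, about 0.12 kg, loose on the bed, its axes roughly as the press's. Origin: centre of the underside; z up through the blue face. Starts right of and partly under the roller.
- block_b: Printing block with an orange lino face, same size and make as the blue one, loose on the bed about 80 mm left (+y) of the blue one; starts under the roller. Origin: centre of the underside; z up through the orange face.
- tote: White open tote, loose on the table, 160 mm (its x) x 220 mm (its y) x 60 mm tall, walls and floor 4 mm thick, 0.6 kg. Origin: centre of the underside; inner floor at z = 4 mm. It stands in front of the press on the left or the right.
- bin: Green open bin of the same size as the tote with a brown wood offcut in it; stands on the other side. Not to be used. Origin: centre of the underside.
- offcut: Brown wood offcut 50 x 80 x 20 mm in the green bin; leave it. Origin: centre of the underside.
- jar_red: Ink jar with red label, radius 30, height 85 mm, left of the press near the end of the bed's path. Origin: centre of the underside.
- brayer: Ink brayer (rubber hand roller with wooden handle), 135 mm long, 40 mm tall, right of the press. Origin: on the table, near the handle's front end.

How it is judged (in metres and radians):
On the way, in this order (a step that is already met when the one before it is completed fails the run):
1. a spoke is pushed and the wheel is past 1.6 rad (value of joint wheel above 1.6 rad and contact force between any of the fingers, the arm and wheel above 0.5 N).
2. the bed is fully out: the wheel is within 0.12 rad of its stop (value of joint wheel above 3.38 rad), for 0.1 s.
3. one block lies flat and face up in the white tote (((x of block_a in the frame of tote between -0.064 and 0.064 m and y of block_a in the frame of tote between -0.094 and 0.094 m and z of block_a in the frame of tote below 0.012 m and angle between block_a's own z axis and vertical below 0.15 rad) or (x of block_b in the frame of tote between -0.064 and 0.064 m and y of block_b in the frame of tote between -0.094 and 0.094 m and z of block_b in the frame of tote below 0.012 m and angle between block_b's own z axis and vertical below 0.15 rad))), for 0.1 s.
At the end, for the whole second after the job is handed in: Bed fully out (wheel above 3.38 rad; stop at 3.5). Both blocks at rest in the white tote, flat on its floor (within 8 mm, not stacked), face up within 0.15 rad, centres within 64 mm (x) and 94 mm (y) of the tote's centre; tote within 60 mm of its start (value of joint wheel above 3.38 rad and x of block_a in the frame of tote between -0.064 and 0.064 m and y of block_a in the frame of tote between -0.094 and 0.094 m and z of each of block_a, block_b in the frame of tote below 0.012 m and angle between each of block_a, block_b's own z axis and vertical below 0.15 rad and x of block_b in the frame of tote between -0.064 and 0.064 m and y of block_b in the frame of tote between -0.094 and 0.094 m and linear speed of each of block_a, block_b below 0.02 m/s and distance of tote from where it was at the start of the episode below 0.06 m); the robot touches nothing.
It fails at once if the robot pushes the bed itself (over 3 N) before it is fully out (contact force between any of the arm, the fingers and bed above 3 N and value of joint wheel below 3.38 rad).
It fails at once if the red ink jar is shifted by more than 40 mm or tipped (distance of jar_red from where it was at the start of the episode above 0.04 m or angle between jar_red's own z axis and vertical above 0.4 rad).
It fails at once if the brayer is shifted by more than 40 mm or tipped (distance of brayer from where it was at the start of the episode above 0.04 m or angle between brayer's own z axis and vertical above 0.4 rad).
It fails at once if the green bin or its offcut is shifted by more than 40 mm or tipped (distance of any of bin, offcut from where it was at the start of the episode above 0.04 m or angle between any of bin, offcut's own z axis and vertical above 0.4 rad).
It also fails if it takes over 72 s, if anything falls off the work surface, if the arm or the gripper's body presses on something with over 40 N, if the wrist force passes 120 N, or if a joint passes its speed limit or range.

## Robot

A 6-joint arm with a two-finger parallel gripper is mounted at the origin on the work surface. World frame = base frame: x ahead of the robot, y to its left, z up, the work surface at z = 0. Lengths are in m, angles in degrees, forces in N, time in s.
With the tool pointing down it reaches from about 0.25 to 0.725 m from the base axis. Payload 9.7 kg.
Tool frame: the origin (TCP) lies midway between the tips of the shut fingers; the grasp point (between the pads) lies 19 mm behind it; z points along the fingers, y is the line along which they close (so a half turn about z gives the same grasp; the last joint's range is limited). The gripper opens to 85 mm and grips with 20 to 120 N. Pads are 22 mm wide; open, the fingers measure 114 mm over their backs; the gripper's body (76 mm by 85 mm) begins 54 mm behind the grasp point. The pads swing forward as they close: fully open they stand 13 mm farther back than shut.
Start: joints at [-75.057, 4.979, 10.078, 95.1, 0, 90], TCP at [0.142, -0.531, 0.206] pointing down, gripper open.
Joint ranges: [-179.16, 179.16], [-48.56, 103.87], [-65.8, 70.77], [-126.05, 130.52], [-82.76, 87.17], [-180, 180]. Speed limits (degrees/s): [127.2, 127.2, 147.25, 180, 180, 180].

## Interface

Orientations are given as [roll, pitch, yaw] about the fixed x, y, z axes, in that order (R = Rz(yaw) Ry(pitch) Rx(roll)).
In Python, from workcell import bot gives the robot as it stands.
- The arm moves only by the shell command python3 -m crank 'ROWS' [FORCE]. ROWS is JSON, a list of rows, each an object with "gripper": the finger opening in mm, from 0 to 85.4; "travel": the shift along the tool's x, y, z in mm, a list of three; "twist": the turn, a rotation vector about the tool's x, y, z in rad, a list of three. In form: [{"gripper": gripper, "travel": [tx, ty, tz], "twist": [rx, ry, rz]}, ...]. A call has 1 to 12 rows; each row shifts and turns the commanded pose from where the row before left it, along the tool's axes as they then stand; what a row does not reach is not made up. A row lasts 1/8 s, in which the tool goes at most 62.5 mm and 10.7 degrees, less where a joint would pass 70% of its speed; a pose out of reach is approached as far as the arm can. A call is refused whole if a number of a shift passes 62.5 or a number of a turn 0.188, either way. A call with a gripper value outside its range is refused whole. The fingers move at their own pace and stop on an object; FORCE is the grip in N (left out, the last holds). Time passes only in rows, so rows that do not move let the fingers close. It gives the time, the measured TCP pose, the force, the opening and the grip force at its end, in the units of the state.
- bot.get_obs(): the state, without advancing time (a new reading comes with each control period).
- bot.camera(name): name is "side" or "top"; returns the picture (480x640x3 uint8, red, green, blue); there is no depth.
- bot.calibration(name): a dict with "vfov" (degrees; the focal length in pixels is half the picture's height over the tangent of half this angle, whatever the lens; pixels are square), "cx", "cy" (the principal point, pixels), "camera_from_world" (4x4, takes a point from world to camera coordinates). Camera axes: x right, y down, z forward; pixel columns grow to the right and rows downward; lengths in m; the calibration is good to about 2 mm. A picture is of the moment at which its call begins. calibration takes no time and is no camera call.
- bot.job_done(): hands the job in; it is judged then, once.
The state is a dict: "time": time; "q": joint angles; "qd": joint speeds; "joint_efforts": joint torques, N m; "ee_pos": TCP position; "tcp_rot": TCP orientation; "wrist_force": force on the tool from outside, world axes, zero at the start; "torque": the same for the moment, N m; "opening": finger opening in m; "grasp_force": force on a finger pad.
Only numpy, scipy, OpenCV 4.12 (cv2) and the standard library are available. Lean on these libraries where they do the work, as an engineer would, in place of code of your own. Each camera call takes 0.05 s, during which the arm holds its last target. There are 200 camera calls.

## Working session

There is one attempt and no reset: what is moved stays moved. The work goes in short steps, Python scripts to look and compute and a shell command to move; the robot and the scene stay as the last step left them, time stands still between calls to the robot, and variables do not carry over. Pictures are saved under pics/ and viewed, at most 10 in all, crops included, and the job is handed in when it is done.

```bash
mkdir -p pics
python3 - <<'E'
from workcell import bot
import cv2
for n in ("side","top"):
    im=bot.camera(n); cv2.imwrite(f"pics/{n}0.png",im[:,:,::-1])
    c=bot.calibration(n); print(n,c)
o=bot.get_obs(); print(o)
E
```

```text
side {'vfov': 53.80487946431023, 'cx': 317.893530573867, 'cy': 241.68743872166803, 'camera_from_world': array([[-0.8566146 , -0.51576995, -0.01388478,  0.44449908],
       [-0.332543  ,  0.5724785 , -0.74945548,  0.28332139],
       [ 0.39449535, -0.63737722, -0.66190913,  1.01722227],
       [ 0.        ,  0.        ,  0.        ,  1.        ]])}
top {'vfov': 43.454953355445, 'cx': 321.5100971851947, 'cy': 226.59750852346585, 'camera_from_world': array([[-0.0401042 , -0.9991941 ,  0.00167232, -0.01785077],
       [-0.9787991 ,  0.03894906, -0.20108528,  0.53990448],
       [ 0.20085809, -0.00970123, -0.97957231,  1.43732521],
       [ 0.        ,  0.        ,  0.        ,  1.        ]])}
{'time': 0.1, 'q': array([-7.50577940e+01,  5.00898187e+00,  1.00399650e+01,  9.50984447e+01,
       -4.85494154e-04,  8.99996444e+01]), 'qd': array([-0.0521588 , -0.01615009,  0.09927141, -0.0750493 , -0.10721278,
        0.06682389]), 'joint_efforts': array([ 1.49168813e-03, -5.21560729e+01,  4.65654767e+01,  1.58920884e-02,
        2.03366847e-05,  1.33818878e-05]), 'ee_pos': array([ 0.14175522, -0.53119051,  0.20525276]), 'tcp_rot': array([-1.79932538e+02,  4.85075068e-04,  1.49425622e+01]), 'wrist_force': array([ 0.16330612, -0.55854597, -0.17353429]), 'torque': array([-0.00862659,  0.00096653, -0.01873405]), 'grasp_force': 0.0, 'opening': 0.08536690136356061}
```

View pics/side0.png

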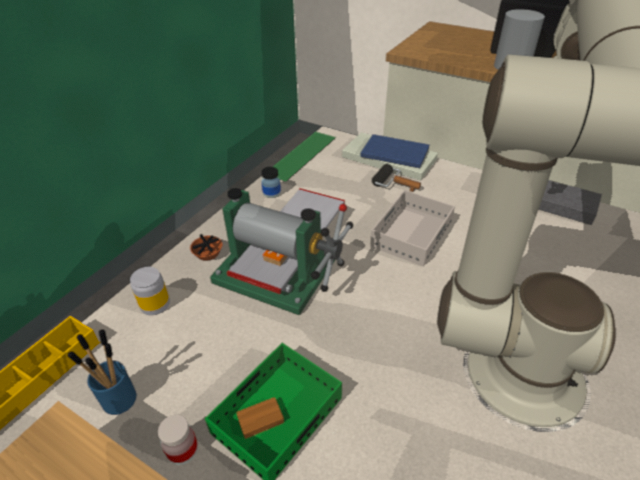

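View pics/top0.png

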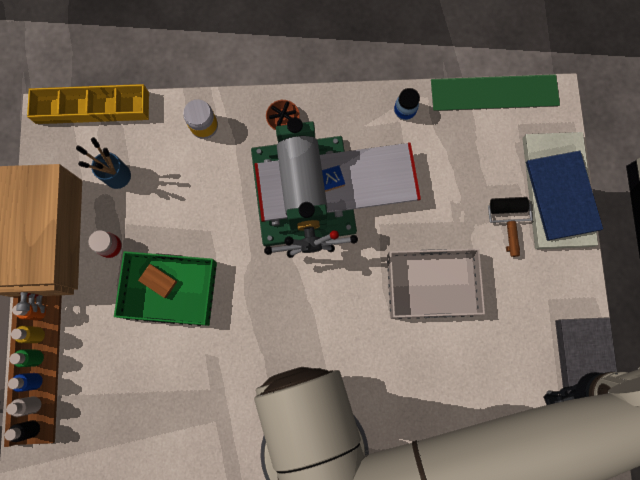

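The side view shows the press at around (280,240), the red ball at (343,207), the white tote at (415,228), the bin at (275,410) and the red jar at (178,438). The top view shows the screw knobs at (294,125) and (307,210), the red ball at (335,235), the blue block at (332,178), and the tote with corners at roughly (388,252) and (483,316).

```bash
cat > h.py <<'E'
from workcell import bot
import numpy as np, cv2
def cam(n):
    c=bot.calibration(n); f=240/np.tan(np.radians(c["vfov"]/2)); return c["camera_from_world"],f,c["cx"],c["cy"]
def ray(n,u,v):
    T,f,cx,cy=cam(n); R=T[:3,:3]; d=R.T@np.array([(u-cx)/f,(v-cy)/f,1]); return -R.T@T[:3,3],d
def plane(n,u,v,z):
    o,d=ray(n,u,v); return o+d*(z-o[2])/d[2]
def proj(n,p):
    T,f,cx,cy=cam(n); q=T[:3,:3]@np.array(p)+T[:3,3]; return np.array([f*q[0]/q[2]+cx,f*q[1]/q[2]+cy])
def tri(uv1,uv2):
    A=[];b=[]
    for n,uv in(("side",uv1),("top",uv2)):
        o,d=ray(n,*uv);d/=np.linalg.norm(d);P=np.eye(3)-np.outer(d,d);A.append(P);b.append(P@o)
    return np.linalg.lstsq(np.vstack(A),np.hstack(b),rcond=None)[0]
def blobs(im,lo,hi,amin=8):
    m=cv2.inRange(cv2.cvtColor(im,cv2.COLOR_RGB2HSV),lo,hi)
    n,_,s,c=cv2.connectedComponentsWithStats(m)
    return [(tuple(c[i].round(1)),tuple(s[i])) for i in range(1,n) if s[i][4]>=amin]
E
python3 - <<'E'
from h import *
np.set_printoptions(precision=4,suppress=True)
rd=lambda n:cv2.imread(f"pics/{n}0.png")[:,:,::-1]
S,T=rd("side"),rd("top")
print("red S",[b for b in blobs(S,(0,150,90),(6,255,255)) if 180<b[0][0]<380])
print("red T",[b for b in blobs(T,(0,150,90),(6,255,255)) if 240<b[0][0]<440])
print("black T",[b for b in blobs(T,(0,0,0),(180,255,45),15) if 240<b[0][0]<380 and 90<b[0][1]<270])
print("blue T",[b for b in blobs(T,(105,150,60),(125,255,255)) if 300<b[0][0]<380])
for u,v in((294,125),(307,210)): print("knob",plane("top",u,v,.224))
print("tote",[plane("top",u,v,.06) for u,v in((388,252),(480,251),(484,317),(389,318))])
print("bin",[plane("top",u,v,.06) for u,v in((123,253),(216,257),(211,326),(115,317))])
print("bedR",plane("top",412,145,.06),plane("top",419,200,.06))
cv2.imwrite("pics/c.png",np.hstack([cv2.resize(S[160:320,200:400],(400,320),interpolation=2)[:,:,::-1],cv2.resize(T[100:260,240:440],(400,320),interpolation=2)[:,:,::-1]]))
E
```

```text
red S [((np.float64(342.5), np.float64(207.2)), (np.int32(340), np.int32(204), np.int32(6), np.int32(7), np.int32(33))), ((np.float64(253.7), np.float64(282.0)), (np.int32(227), np.int32(271), np.int32(54), np.int32(23), np.int32(247))), ((np.float64(186.7), np.float64(452.6)), (np.int32(172), np.int32(437), np.int32(25), np.int32(25), np.int32(194)))]
red T [((np.float64(413.8), np.float64(170.8)), (np.int32(408), np.int32(143), np.int32(13), np.int32(57), np.int32(155))), ((np.float64(259.1), np.float64(191.5)), (np.int32(255), np.int32(163), np.int32(9), np.int32(58), np.int32(151))), ((np.float64(332.8), np.float64(234.0)), (np.int32(330), np.int32(231), np.int32(7), np.int32(7), np.int32(39)))]
black T [((np.float64(309.9), np.float64(195.3)), (np.int32(264), np.int32(102), np.int32(93), np.int32(152), np.int32(2918))), ((np.float64(273.2), np.float64(156.4)), (np.int32(269), np.int32(155), np.int32(9), np.int32(4), np.int32(34))), ((np.float64(270.1), np.float64(222.5)), (np.int32(269), np.int32(220), np.int32(3), np.int32(6), np.int32(16))), ((np.float64(353.6), np.float64(238.6)), (np.int32(350), np.int32(235), np.int32(8), np.int32(8), np.int32(48))), ((np.float64(330.9), np.float64(247.9)), (np.int32(328), np.int32(245), np.int32(6), np.int32(7), np.int32(30))), ((np.float64(289.2), np.float64(253.6)), (np.int32(287), np.int32(250), np.int32(7), np.int32(7), np.int32(25)))]
blue T [((np.float64(334.8), np.float64(182.8)), (np.int32(325), np.int32(175), np.int32(20), np.int32(15), np.int32(125)))]
knob [0.7417 0.0152 0.224 ]
knob [ 0.5427 -0.0073  0.224 ]
tote [array([ 0.4678, -0.1995,  0.06  ]), array([ 0.4613, -0.4248,  0.06  ]), array([ 0.3013, -0.4195,  0.06  ]), array([ 0.308 , -0.1919,  0.06  ])]
bin [array([0.4911, 0.4484, 0.06  ]), array([0.4722, 0.2212, 0.06  ]), array([0.3061, 0.234 , 0.06  ]), array([0.3366, 0.4635, 0.06  ])]
bedR [ 0.74   -0.2775  0.06  ] [ 0.5957 -0.2848  0.06  ]
```

View pics/c.png

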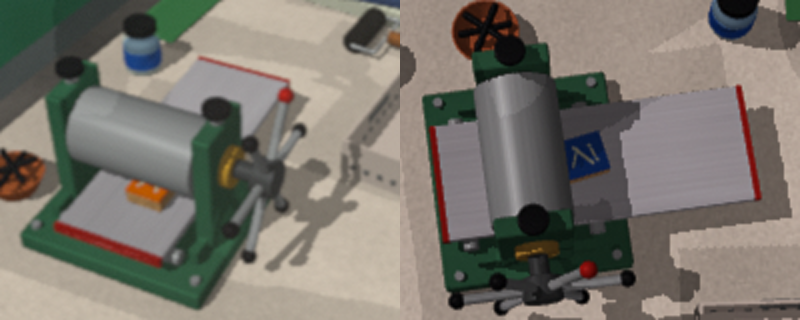

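The crop shows the wheel with its red ball leaning right at about crop (285,95) in the side view and (588,268) in the top view. The orange block is left of the roller and the blue one right of it. The brayer is far off to the right.

Run:
```python
from h import *
np.set_printoptions(precision=4,suppress=True)
r=tri((342.5,207.2),(332.8,234)); print("red",r)
L=plane("top",259.1,191.5,.06);R=plane("top",413.8,170.8,.06); d=L-R; yaw=np.arctan2(-d[0],d[1]); print("bed",L,R,np.linalg.norm(d),np.degrees(yaw))
k=(plane("top",294,125,.224)+plane("top",307,210,.224))/2
X=np.array([np.cos(yaw),np.sin(yaw),0]);Y=np.array([-X[1],X[0],0])
print("press from knobs",k, "from bed line", k+X*((R-k)@X))
h=k-.165*X; h[2]=.136; print("hub",h,"red rel",(r-h)@X,(r-h)@Y,r[2]-.136,"theta",np.arctan2(-(r-h)@Y,r[2]-.136))
print("bed_end y rel",(L-k)@Y)
print("blockA",plane("top",332,178,.082))
print(proj("top",h),proj("side",h))
```

```text
red [ 0.4864 -0.062   0.2222]
bed [0.6334 0.1129 0.06  ] [ 0.6718 -0.2773  0.06  ] 0.3920048531537634 5.621823339751289
press from knobs [0.6422 0.004  0.224 ] from bed line [0.6441 0.0042 0.224 ]
hub [ 0.478  -0.0122  0.136 ] red rel 0.0034707785733832297 -0.050355003680932875 0.08622998044610936 theta 0.5285431335531545
bed_end y rel 0.1092360580697826
blockA [ 0.6547 -0.07    0.082 ]
[310.9243 245.6189] [334.4996 248.1978]
```

```bash
python3 -m crank '[{"gripper":0,"travel":[0,0,-12],"twist":[0,0,-0.176]},{"gripper":0,"travel":[0,0,-12],"twist":[0,0,-0.176]},{"gripper":0,"travel":[0,0,-12],"twist":[0,0,-0.176]},{"gripper":0,"travel":[0,0,-12],"twist":[0,0,-0.176]},{"gripper":0,"travel":[0,0,-12],"twist":[0,0,-0.176]},{"gripper":0,"travel":[0,0,-12],"twist":[0,0,-0.176]},{"gripper":0,"travel":[0,0,-12],"twist":[0,0,-0.176]},{"gripper":0,"travel":[0,0,-12],"twist":[0,0,-0.176]}]'
python3 -m crank '[{"gripper":0,"travel":[24,16,0],"twist":[0,0,0]},{"gripper":0,"travel":[48,32,0],"twist":[0,0,0]},{"gripper":0,"travel":[48,32,0],"twist":[0,0,0]},{"gripper":0,"travel":[48,32,0],"twist":[0,0,0]},{"gripper":0,"travel":[48,32,0],"twist":[0,0,0]},{"gripper":0,"travel":[48,32,0],"twist":[0,0,0]},{"gripper":0,"travel":[48,32,0],"twist":[0,0,0]},{"gripper":0,"travel":[48,32,0],"twist":[0,0,0]},{"gripper":0,"travel":[48,32,0],"twist":[0,0,0]},{"gripper":0,"travel":[48,32,0],"twist":[0,0,0]},{"gripper":0,"travel":[48,32,0],"twist":[0,0,0]},{"gripper":0,"travel":[48,32,0],"twist":[0,0,0]}]'
cat >> h.py <<'E'
YAW=np.radians(5.7);X=np.array([np.cos(YAW),np.sin(YAW),0]);Y=np.array([-X[1],X[0],0]);HUB=np.array([.480,-.012,.136])
def st(goal=None):
    o=bot.get_obs();p=o["ee_pos"]; print(round(o["time"],2),"pos",p.round(4),"rpy",o["tcp_rot"].round(1),"F",o["wrist_force"].round(1),"open",round(o["opening"]*1e3,1),"g",round(o["grasp_force"],1),"q",o["q"].round(0))
    R=__import__("scipy.spatial.transform",fromlist=["Rotation"]).Rotation.from_euler("xyz",o["tcp_rot"],degrees=True).as_matrix()
    d=p-HUB; print("hubrel Y,X,z mm",(d@Y*1e3).round(1),(d@X*1e3).round(1),(d[2]*1e3).round(1))
    if goal is not None: print("travel to goal",(R.T@(np.array(goal)-p)*1e3).round(1))
E
python3 -c "
from h import *
st(HUB+.09*Y+[0,0,.05])"
```

```text
time: 1.1
ee_pos: [0.1418, -0.5313, 0.3019]
tcp_rot: [-180.0, -0.0, 95.9]
wrist_force: [0.1, 0.0, 0.7]
opening: -0.0001
grasp_force: 0.0
time: 2.6
ee_pos: [0.4545, 0.0559, 0.3017]
tcp_rot: [180.0, 0.0, 95.6]
wrist_force: [1.4, -1.7, -0.4]
opening: -0.0003
grasp_force: 0.0
2.6 pos [0.4545 0.0559 0.3017] rpy [180.    0.   95.6] F [ 1.4 -1.7 -0.4] open -0.3 g 0.0 q [  7.  -4.  12. 106.  -0.  91.]
hubrel Y,X,z mm 70.1 -18.6 165.7
travel to goal [ 19.9  18.6 115.7]
```

```bash
python3 -m crank '[{"gripper":0,"travel":[22,18,0],"twist":[0,0,0]},{"gripper":0,"travel":[0,0,40],"twist":[0,0,0]},{"gripper":0,"travel":[0,0,40],"twist":[0,0,0]},{"gripper":0,"travel":[0,0,35],"twist":[0,0,0]},{"gripper":0,"travel":[0,0,0],"twist":[0,0,0]}]'
python3 - <<'E'
from h import *
st(HUB+.05*-Y+[0,0,.05])
for n in("side","top"): cv2.imwrite(f"pics/{n}1.png",bot.camera(n)[:,:,::-1])
a=cv2.imread("pics/side1.png")[160:320,240:440];b=cv2.imread("pics/top1.png")[150:310,220:420]
cv2.imwrite("pics/c1.png",np.hstack([cv2.resize(x,(400,320),interpolation=2) for x in(a,b)]))
E
```

```text
time: 3.22
ee_pos: [0.4684, 0.0774, 0.1845]
tcp_rot: [-179.7, 0.0, 95.6]
wrist_force: [-0.4, 0.3, -0.5]
opening: -0.0001
grasp_force: 0.0
3.23 pos [0.4684 0.0774 0.1845] rpy [-179.7    0.    95.6] F [-0.4  0.3 -0.5] open -0.1 g 0.0 q [ 9. -5. -3. 93.  0. 94.]
hubrel Y,X,z mm 90.1 -2.7 48.5
travel to goal [-140.1    2.9   -1.4]
```

View pics/c1.png

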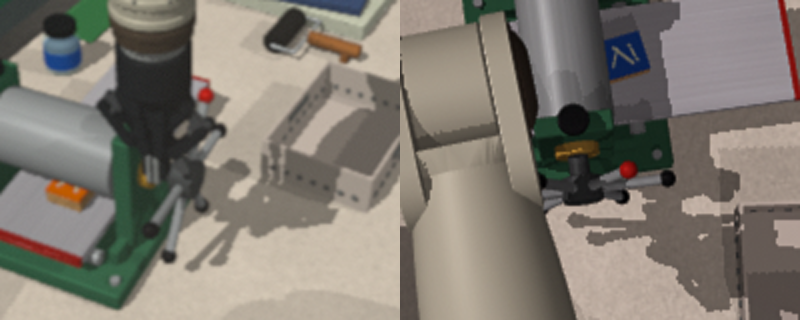

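The fingers are inserted left of the spoke that leans left, at side crop (150,170), and nothing is touching. Now I'll push right.

```bash
python3 -m crank '[{"gripper":0,"travel":[-13,0,0],"twist":[0,0,0]},{"gripper":0,"travel":[-13,0,0],"twist":[0,0,0]},{"gripper":0,"travel":[-13,0,0],"twist":[0,0,0]},{"gripper":0,"travel":[-13,0,0],"twist":[0,0,0]},{"gripper":0,"travel":[-13,0,0],"twist":[0,0,0]},{"gripper":0,"travel":[-13,0,0],"twist":[0,0,0]}]'
python3 -m crank '[{"gripper":0,"travel":[-13,0,0],"twist":[0,0,0]},{"gripper":0,"travel":[-13,0,0],"twist":[0,0,0]},{"gripper":0,"travel":[-13,0,0],"twist":[0,0,0]},{"gripper":0,"travel":[-13,0,0],"twist":[0,0,0]},{"gripper":0,"travel":[-13,0,0],"twist":[0,0,0]},{"gripper":0,"travel":[-13,0,0],"twist":[0,0,0]},{"gripper":0,"travel":[0,0,0],"twist":[0,0,0]}]'
python3 - <<'E'
from h import *
st(HUB+.04*Y+[0,0,.05])
T=bot.camera("top");cv2.imwrite("pics/top2.png",T[:,:,::-1])
print([b for b in blobs(T,(0,150,90),(6,255,255)) if 150<b[0][0]<440])
for b in blobs(T,(0,150,90),(6,255,255)):
    if 240<b[0][0]<440 and b[0][1]<230: print("bed rel y",(plane("top",*b[0],.06)-HUB-.165*X)@Y)
E
```

```text
time: 4.08
ee_pos: [0.4776, -0.001, 0.1871]
tcp_rot: [180.0, -0.0, 95.6]
wrist_force: [-0.1, 4.5, 1.5]
opening: 0.0002
grasp_force: 1.8
time: 4.95
ee_pos: [0.4853, -0.0791, 0.1871]
tcp_rot: [180.0, 0.1, 95.5]
wrist_force: [0.5, -0.3, 1.6]
opening: -0.0002
grasp_force: 0.7
4.95 pos [ 0.4853 -0.0791  0.1871] rpy [1.80e+02 1.00e-01 9.55e+01] F [ 0.5 -0.3  1.6] open -0.2 g 0.7 q [-9. -3. -0. 93. -0. 75.]
hubrel Y,X,z mm -67.3 -1.4 51.1
travel to goal [107.3   1.1   1. ]
[((np.float64(377.9), np.float64(148.1)), (np.int32(377), np.int32(147), np.int32(3), np.int32(3), np.int32(8))), ((np.float64(227.1), np.float64(196.2)), (np.int32(223), np.int32(168), np.int32(9), np.int32(57), np.int32(156)))]
bed rel y -0.20292427061637072
```

```bash
python3 -m crank '[{"gripper":0,"travel":[0,0,-25],"twist":[0,0,0]},{"gripper":0,"travel":[0,0,-35],"twist":[0,0,0]},{"gripper":0,"travel":[0,0,-25],"twist":[0,0,0]},{"gripper":0,"travel":[43,0,0],"twist":[0,0,0]},{"gripper":0,"travel":[43,0,0],"twist":[0,0,0]},{"gripper":0,"travel":[44,0,0],"twist":[0,0,0]},{"gripper":0,"travel":[0,0,15],"twist":[0,0,0]},{"gripper":0,"travel":[0,0,40],"twist":[0,0,0]},{"gripper":0,"travel":[0,0,30],"twist":[0,0,0]},{"gripper":0,"travel":[0,0,0],"twist":[0,0,0]}]'
python3 -m crank '[{"gripper":0,"travel":[-13,0,0],"twist":[0,0,0]},{"gripper":0,"travel":[-13,0,0],"twist":[0,0,0]},{"gripper":0,"travel":[-13,0,0],"twist":[0,0,0]},{"gripper":0,"travel":[-13,0,0],"twist":[0,0,0]},{"gripper":0,"travel":[-13,0,0],"twist":[0,0,0]},{"gripper":0,"travel":[-13,0,0],"twist":[0,0,0]},{"gripper":0,"travel":[-13,0,0],"twist":[0,0,0]},{"gripper":0,"travel":[-13,0,0],"twist":[0,0,0]},{"gripper":0,"travel":[-13,0,0],"twist":[0,0,0]},{"gripper":0,"travel":[-13,0,0],"twist":[0,0,0]},{"gripper":0,"travel":[0,0,0],"twist":[0,0,0]}]'
cat >> h.py <<'E'
def bed(name):
    T=bot.camera("top");cv2.imwrite(f"pics/{name}.png",T[:,:,::-1])
    for b in blobs(T,(0,150,90),(6,255,255),60):
        if 150<b[0][0]<440 and b[0][1]<230:
            y=(plane("top",*b[0],.06)-HUB-.165*X)@Y; print(b[0],"y",y,"theta if left",(y+.002-.08)/.06,"if right",(y+.318)/.06)
E
python3 - <<'E'
from h import *
st(HUB+.04*Y+[0,0,.05]); bed("top3")
E
```

```text
time: 6.25
ee_pos: [0.4712, 0.0518, 0.1851]
tcp_rot: [-179.8, 0.0, 95.6]
wrist_force: [0.8, -0.2, 0.5]
opening: -0.0004
grasp_force: 0.0
time: 7.62
ee_pos: [0.4853, -0.0791, 0.1871]
tcp_rot: [180.0, 0.1, 95.5]
wrist_force: [-0.4, -0.1, 1.7]
opening: -0.0004
grasp_force: 0.7
7.62 pos [ 0.4853 -0.0791  0.1871] rpy [1.80e+02 1.00e-01 9.55e+01] F [-0.4 -0.1  1.7] open -0.4 g 0.7 q [-9. -3. -0. 93. -0. 75.]
hubrel Y,X,z mm -67.3 -1.4 51.1
travel to goal [107.3   1.1   0.9]
(np.float64(201.9), np.float64(199.0)) y 0.25242006225476066 theta if left 2.9070010375793442 if right 9.507001037579343
```

```bash
python3 -m crank '[{"gripper":0,"travel":[0,0,-25],"twist":[0,0,0]},{"gripper":0,"travel":[0,0,-35],"twist":[0,0,0]},{"gripper":0,"travel":[0,0,-25],"twist":[0,0,0]},{"gripper":0,"travel":[43,0,0],"twist":[0,0,0]},{"gripper":0,"travel":[43,0,0],"twist":[0,0,0]},{"gripper":0,"travel":[44,0,0],"twist":[0,0,0]},{"gripper":0,"travel":[0,0,15],"twist":[0,0,0]},{"gripper":0,"travel":[0,0,40],"twist":[0,0,0]},{"gripper":0,"travel":[0,0,30],"twist":[0,0,0]},{"gripper":0,"travel":[0,0,0],"twist":[0,0,0]}]'
python3 -m crank '[{"gripper":0,"travel":[-13,0,0],"twist":[0,0,0]},{"gripper":0,"travel":[-13,0,0],"twist":[0,0,0]},{"gripper":0,"travel":[-13,0,0],"twist":[0,0,0]},{"gripper":0,"travel":[-13,0,0],"twist":[0,0,0]},{"gripper":0,"travel":[-13,0,0],"twist":[0,0,0]},{"gripper":0,"travel":[-10,0,0],"twist":[0,0,0]},{"gripper":0,"travel":[-7,0,0],"twist":[0,0,0]},{"gripper":0,"travel":[-3,0,0],"twist":[0,0,0]},{"gripper":0,"travel":[0,0,0],"twist":[0,0,0]}]'
python3 - <<'E'
from h import *
st(HUB-.05*Y+[0,0,.05]); bed("top4")
E
```

```text
time: 8.93
ee_pos: [0.4712, 0.0518, 0.1851]
tcp_rot: [-179.8, 0.0, 95.6]
wrist_force: [0.7, -0.1, 0.1]
opening: 0.0001
grasp_force: 0.0
time: 10.05
ee_pos: [0.4795, -0.0261, 0.1866]
tcp_rot: [-180.0, -0.9, 95.9]
wrist_force: [-5.0, 43.9, 2.8]
opening: -0.0001
grasp_force: 21.3
10.05 pos [ 0.4795 -0.0261  0.1866] rpy [-180.    -0.9   95.9] F [-5.  43.9  2.8] open -0.1 g 21.3 q [-4. -5. -2. 93.  1. 80.]
hubrel Y,X,z mm -14.0 -1.9 50.6
travel to goal [-36.    1.7   0. ]
(np.float64(188.4), np.float64(201.0)) y 0.2862063682976514 theta if left 3.47010613829419 if right 10.070106138294191
```

```bash
python3 -m crank '[{"gripper":0,"travel":[12,0,0],"twist":[0,0,0]},{"gripper":0,"travel":[8,0,-10],"twist":[0,0,0]},{"gripper":0,"travel":[0,0,-35],"twist":[0,0,0]},{"gripper":0,"travel":[0,0,-35],"twist":[0,0,0]},{"gripper":85,"travel":[0,0,-35],"twist":[0,0,0]},{"gripper":85,"travel":[0,0,0],"twist":[0,0,0]}]'
python3 - <<'E'
from h import *
st(); bed("top5"); cv2.imwrite("pics/side5.png",bot.camera("side")[:,:,::-1])
a=cv2.imread("pics/side5.png")[160:360,130:330];b=cv2.imread("pics/top5.png")[100:300,160:360]
cv2.imwrite("pics/c5.png",np.hstack([cv2.resize(x,(400,400),interpolation=2) for x in(a,b)]))
E
```

```text
time: 10.85
ee_pos: [0.4795, -0.0136, 0.305]
tcp_rot: [179.7, 0.1, 95.6]
wrist_force: [0.9, 1.1, -0.5]
opening: 0.0359
grasp_force: 0.0
10.85 pos [ 0.4795 -0.0136  0.305 ] rpy [1.797e+02 1.000e-01 9.560e+01] F [ 0.9  1.1 -0.5] open 35.9 g 0.0 q [ -2.  -1.  15. 106.  -0.  83.]
hubrel Y,X,z mm -1.5 -0.7 169.0
(np.float64(188.4), np.float64(200.6)) y 0.28610876977545996 theta if left 3.468479496257666 if right 10.068479496257666
```

View pics/c5.png

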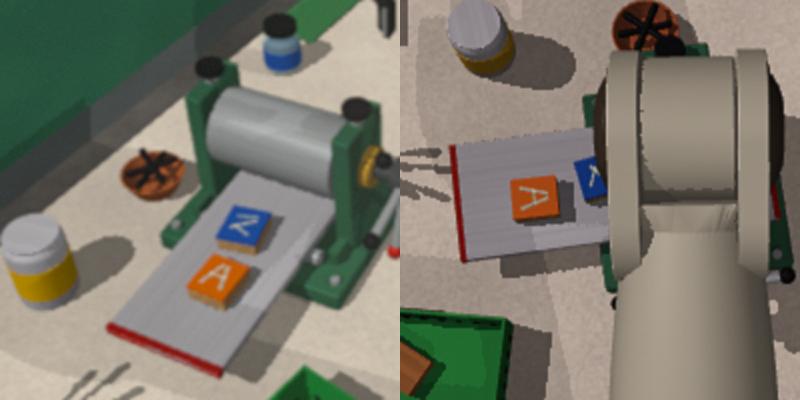

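Both blocks are in view on the bed. Orange is at side crop (218,278) and top crop (535,198); blue is at side crop (243,228) and is partly hidden by the arm in the top view. Next I'll measure them from the side view at face height and from the top view for orange.

Run:
```python
from h import *
np.set_printoptions(precision=4,suppress=True)
for n in("side","top"):
    im=cv2.imread(f"pics/{n}5.png"); hsv=cv2.cvtColor(im,cv2.COLOR_BGR2HSV)
    for c,lo,hi in(("or",(5,190,150),(16,255,255)),("bl",(105,150,60),(125,255,255))):
        m=cv2.inRange(hsv,lo,hi); m[:, :170]=0; m[:,330:]=0; m[:160]=0; m[330:]=0
        if n=="top": m[240:]=0
        m=cv2.morphologyEx(m,cv2.MORPH_CLOSE,np.ones((5,5)))
        if n=="side": m[:210]=0
        cs=sorted(cv2.findContours(m,0,2)[0],key=cv2.contourArea)
        if not cs: continue
        box=cs[-1].reshape(-1,2); w=np.array([plane(n,*p,.082)[:2] for p in box])
        r=cv2.minAreaRect((w*1000).astype(np.float32)); print(n,c,cv2.contourArea(cs[-1]),r)
```

```text
side or 357.0 ((612.578369140625, 194.427490234375), (47.61129379272461, 56.84196090698242), 4.573782920837402)
side bl 277.5 ((637.4666137695312, 111.54615783691406), (47.31680679321289, 53.56528091430664), 14.594531059265137)
top or 375.5 ((613.8973388671875, 190.6617431640625), (47.38227844238281, 53.987586975097656), 4.328126430511475)
top bl 178.0 ((635.22509765625, 120.70536804199219), (48.89979934692383, 28.59395408630371), 14.851150512695312)
```

```bash
python3 -m crank '[{"gripper":85,"travel":[19,15,0],"twist":[0,0,0]},{"gripper":85,"travel":[38,31,0],"twist":[0,0,0]},{"gripper":85,"travel":[38,31,0],"twist":[0,0,0]},{"gripper":85,"travel":[38,31,0],"twist":[0,0,0]},{"gripper":85,"travel":[38,31,0],"twist":[0,0,0]},{"gripper":85,"travel":[20,15,20],"twist":[0,0,0]},{"gripper":85,"travel":[0,0,50],"twist":[0,0,0]},{"gripper":85,"travel":[0,0,50],"twist":[0,0,0]},{"gripper":85,"travel":[0,0,50],"twist":[0,0,0]},{"gripper":85,"travel":[0,0,15],"twist":[0,0,0]},{"gripper":85,"travel":[0,0,0],"twist":[0,0,0]}]'
python3 - <<'E'
from h import *
st([.613,.193,.063])
E
```

```text
time: 12.32
ee_pos: [0.6127, 0.1916, 0.1165]
tcp_rot: [-179.9, 0.0, 95.6]
wrist_force: [-0.1, -0.8, 1.1]
opening: 0.0851
grasp_force: 0.0
12.32 pos [0.6127 0.1916 0.1165] rpy [-179.9    0.    95.6] F [-0.1 -0.8  1.1] open 85.1 g 0.0 q [ 17.  17.  14.  87.  -0. 102.]
hubrel Y,X,z mm 189.5 152.3 -19.5
travel to goal [ 1.3  0.5 53.5]
```

```bash
python3 -m crank '[{"gripper":85,"travel":[1,0,25],"twist":[0,0,0]},{"gripper":85,"travel":[0,0,18],"twist":[0,0,0.02]},{"gripper":85,"travel":[0,0,9],"twist":[0,0,0]},{"gripper":45,"travel":[0,0,0],"twist":[0,0,0]},{"gripper":40,"travel":[0,0,0],"twist":[0,0,0]},{"gripper":40,"travel":[0,0,0],"twist":[0,0,0]},{"gripper":40,"travel":[0,0,0],"twist":[0,0,0]},{"gripper":40,"travel":[0,0,0],"twist":[0,0,0]}]' 40
python3 -m crank '[{"gripper":40,"travel":[0,0,-15],"twist":[0,0,0]},{"gripper":40,"travel":[0,0,-45],"twist":[0,0,0]},{"gripper":40,"travel":[0,0,-55],"twist":[0,0,0]},{"gripper":40,"travel":[0,0,-55],"twist":[0,0,0]},{"gripper":40,"travel":[0,0,-55],"twist":[0,0,0]},{"gripper":40,"travel":[0,0,-20],"twist":[0,0,0]},{"gripper":40,"travel":[0,0,0],"twist":[0,0,0]}]'
python3 - <<'E'
from h import *
np.set_printoptions(precision=4,suppress=True)
# tote rim corners from first picture
c=np.array([[.4678,-.1995],[.4613,-.4248],[.3013,-.4195],[.308,-.1919]]);print("tote",c.mean(0),np.degrees(np.arctan2(*(c[0]-c[3])[::-1])),np.degrees(np.arctan2(*(c[1]-c[2])[::-1])))
im=cv2.imread("pics/top5.png")
st([.40,.1,.30]); T=bot.camera("top");S=bot.camera("side")
cv2.imwrite("pics/c6.png",np.hstack([x[100:420,200:520,::-1] for x in (S,T)]))
E
```

```text
time: 13.32
ee_pos: [0.6133, 0.1932, 0.0651]
tcp_rot: [180.0, -0.0, 94.5]
wrist_force: [0.3, 0.4, -0.6]
opening: 0.04
grasp_force: 0.0
time: 14.2
ee_pos: [0.6136, 0.1933, 0.3123]
tcp_rot: [179.8, -0.1, 94.5]
wrist_force: [-1.1, -0.7, -0.3]
opening: 0.0402
grasp_force: 0.0
tote [ 0.3846 -0.3089] -2.722903978419234 -1.897228977918456
14.2 pos [0.6136 0.1933 0.3123] rpy [179.8  -0.1  94.5] F [-1.1 -0.7 -0.3] open 40.2 g 0.0 q [ 17.  24.  46. 111.  -0. 103.]
hubrel Y,X,z mm 191.0 153.4 176.3
travel to goal [ -76.4 -220.3   11.4]
```

View pics/c6.png

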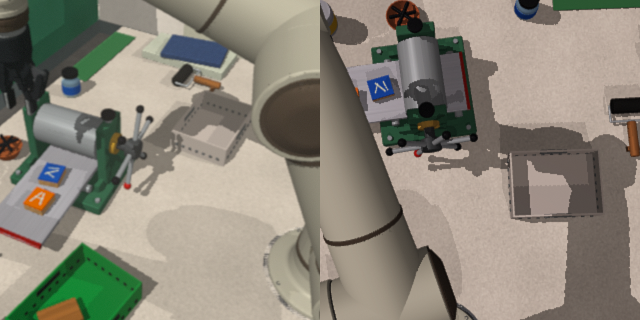

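The gripper is empty (pads closed to 40 mm with no load), and orange is still on the bed at about crop (38,200) in the side view. I need to remeasure it and grasp lower.

```bash
cat >> h.py <<'E'
def blocks(n="side"):
    im=bot.camera(n); hsv=cv2.cvtColor(im,cv2.COLOR_RGB2HSV)
    for c,lo,hi in(("or",(5,190,150),(16,255,255)),("bl",(105,150,60),(125,255,255))):
        m=cv2.inRange(hsv,lo,hi); m[:, :170]=0; m[:,330:]=0; m[:210]=0; m[330:]=0
        m=cv2.morphologyEx(m,cv2.MORPH_CLOSE,np.ones((5,5)))
        cs=sorted(cv2.findContours(m,0,2)[0],key=cv2.contourArea)
        if not cs: continue
        w=np.array([plane(n,*p,.082)[:2] for p in cs[-1].reshape(-1,2)])
        r=cv2.minAreaRect((w*1000).astype(np.float32)); print(n,c,cv2.contourArea(cs[-1]),np.round(r[0],1),np.round(r[1],1),round(r[2],1))
E
python3 -c "
from h import *
blocks()"
```

```text
side or 368.5 [611.9 194.4] [49.6 56.8] 4.5
side bl 280.5 [637.4 111.5] [47.6 54.5] 15.0
```

```bash
python3 -m crank '[{"gripper":85,"travel":[0,0,30],"twist":[0,0,0]},{"gripper":85,"travel":[0,0,55],"twist":[0,0,0]},{"gripper":85,"travel":[0,0,55],"twist":[0,0,0]},{"gripper":85,"travel":[0,0,55],"twist":[0,0,0]},{"gripper":85,"travel":[0,0,35],"twist":[0,0,0]},{"gripper":85,"travel":[0,0,20],"twist":[0,0,0]},{"gripper":85,"travel":[0,0,12],"twist":[0,0,0]},{"gripper":85,"travel":[0,0,0],"twist":[0,0,0]}]' 40
python3 -m crank '[{"gripper":45,"travel":[0,0,0],"twist":[0,0,0]},{"gripper":40,"travel":[0,0,0],"twist":[0,0,0]},{"gripper":40,"travel":[0,0,0],"twist":[0,0,0]},{"gripper":40,"travel":[0,0,0],"twist":[0,0,0]},{"gripper":40,"travel":[0,0,0],"twist":[0,0,0]},{"gripper":40,"travel":[0,0,0],"twist":[0,0,0]}]' 40
```

```text
time: 15.35
ee_pos: [0.6123, 0.193, 0.0468]
tcp_rot: [-179.9, 0.0, 94.5]
wrist_force: [0.4, -0.9, 0.4]
opening: 0.0849
grasp_force: 0.0
time: 16.1
ee_pos: [0.6138, 0.1934, 0.0493]
tcp_rot: [179.9, -0.0, 94.5]
wrist_force: [-0.7, -0.2, 5.3]
opening: 0.0483
grasp_force: 41.6
```

```bash
python3 -m crank '[{"gripper":40,"travel":[0,0,-15],"twist":[0,0,0]},{"gripper":40,"travel":[0,0,-40],"twist":[0,0,0]},{"gripper":40,"travel":[0,0,-55],"twist":[0,0,0]},{"gripper":40,"travel":[0,0,-55],"twist":[0,0,0]},{"gripper":40,"travel":[0,0,-55],"twist":[0,0,0]},{"gripper":40,"travel":[-6,-22,-30],"twist":[0,0,0]},{"gripper":40,"travel":[-11,-44,0],"twist":[0,0,0]},{"gripper":40,"travel":[-11,-44,0],"twist":[0,0,0]},{"gripper":40,"travel":[-11,-44,0],"twist":[0,0,0]},{"gripper":40,"travel":[-11,-44,0],"twist":[0,0,0]},{"gripper":40,"travel":[-6,-22,0],"twist":[0,0,0]},{"gripper":40,"travel":[0,0,0],"twist":[0,0,0]}]' 40
python3 - <<'E'
from h import *
st([.387,-.264,.12]); T=bot.camera("top")
cv2.imwrite("pics/top7.png",T[:,:,::-1])
E
```

```text
time: 17.6
ee_pos: [0.3973, 0.1199, 0.2997]
tcp_rot: [179.8, -0.0, 94.5]
wrist_force: [-0.0, 0.2, -0.2]
opening: 0.0481
grasp_force: 41.8
17.6 pos [0.3973 0.1199 0.2997] rpy [179.8  -0.   94.5] F [-0.   0.2 -0.2] open 48.1 g 41.8 q [ 17. -10.   6. 106.   0. 102.]
hubrel Y,X,z mm 139.5 -69.2 163.7
travel to goal [-382.1  -40.6  179.3]
```

```bash
python3 -m crank '[{"gripper":40,"travel":[-21,-2,0],"twist":[0,0,0]},{"gripper":40,"travel":[-42,-5,0],"twist":[0,0,0]},{"gripper":40,"travel":[-42,-5,0],"twist":[0,0,0]},{"gripper":40,"travel":[-42,-5,0],"twist":[0,0,0]},{"gripper":40,"travel":[-42,-5,0],"twist":[0,0,0]},{"gripper":40,"travel":[-42,-5,0],"twist":[0,0,0]},{"gripper":40,"travel":[-42,-5,0],"twist":[0,0,0]},{"gripper":40,"travel":[-42,-5,0],"twist":[0,0,0]},{"gripper":40,"travel":[-42,-4,20],"twist":[0,0,0]},{"gripper":40,"travel":[-25,0,50],"twist":[0,0,0]},{"gripper":40,"travel":[0,0,50],"twist":[0,0,0]},{"gripper":40,"travel":[0,0,50],"twist":[0,0,0]}]' 40
python3 -m crank '[{"gripper":40,"travel":[0,0,0],"twist":[0,0,0]}]' 40
python3 - <<'E'
from h import *
st([.387,-.264,-.003]); cv2.imwrite("pics/c8.png",np.hstack([bot.camera("side")[140:340,320:520,::-1],bot.camera("top")[200:400,340:540,::-1]]))
E
```

```text
time: 19.15
ee_pos: [0.3876, -0.2646, 0.1258]
tcp_rot: [-180.0, -0.0, 94.4]
wrist_force: [-1.3, -0.7, -0.2]
opening: 0.0483
grasp_force: 41.8
time: 19.27
ee_pos: [0.3857, -0.2629, 0.1243]
tcp_rot: [-179.7, -0.3, 94.5]
wrist_force: [-0.5, 0.3, 0.1]
opening: 0.0481
grasp_force: 42.0
19.27 pos [ 0.3857 -0.2629  0.1243] rpy [-179.7   -0.3   94.5] F [-0.5  0.3  0.1] open 48.1 g 42.0 q [-34.  -7. -11.  87.   0.  51.]
hubrel Y,X,z mm -240.3 -118.7 -11.7
travel to goal [ -1.8   1.9 127.3]
```

View pics/c8.png

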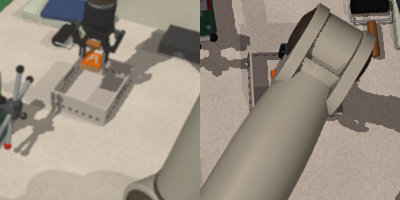

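The orange block is held over the tote's near-left half, so I'll lower and release it.

```bash
python3 -m crank '[{"gripper":40,"travel":[-1,1,30],"twist":[0,0,0]},{"gripper":40,"travel":[0,0,40],"twist":[0,0,0]},{"gripper":40,"travel":[0,0,30],"twist":[0,0,0]},{"gripper":40,"travel":[0,0,15],"twist":[0,0,0]},{"gripper":40,"travel":[0,0,8],"twist":[0,0,0]},{"gripper":40,"travel":[0,0,3],"twist":[0,0,0]},{"gripper":40,"travel":[0,0,0],"twist":[0,0,0]}]' 40
python3 -m crank '[{"gripper":70,"travel":[0,0,0],"twist":[0,0,0]},{"gripper":70,"travel":[0,0,0],"twist":[0,0,0]},{"gripper":70,"travel":[0,0,0],"twist":[0,0,0]},{"gripper":70,"travel":[0,0,-10],"twist":[0,0,0]},{"gripper":70,"travel":[0,0,-40],"twist":[0,0,0]},{"gripper":70,"travel":[0,0,-55],"twist":[0,0,0]},{"gripper":70,"travel":[0,0,-55],"twist":[0,0,0]},{"gripper":85,"travel":[0,0,-55],"twist":[0,0,0]},{"gripper":85,"travel":[0,0,-55],"twist":[0,0,0]},{"gripper":85,"travel":[0,0,-30],"twist":[0,0,0]}]'
python3 - <<'E'
from h import *
st([.40,.12,.30]); blocks()
E
```

```text
time: 20.25
ee_pos: [0.3886, -0.2651, 0.0027]
tcp_rot: [179.9, 0.0, 94.5]
wrist_force: [0.3, 0.1, -1.2]
opening: 0.0486
grasp_force: 42.0
time: 21.5
ee_pos: [0.3882, -0.2648, 0.3056]
tcp_rot: [179.8, 0.1, 94.5]
wrist_force: [0.3, -0.6, -0.4]
opening: 0.085
grasp_force: 0.0
21.5 pos [ 0.3882 -0.2648  0.3056] rpy [1.798e+02 1.000e-01 9.450e+01] F [ 0.3 -0.6 -0.4] open 85.0 g 0.0 q [-34.  -3.  14. 106.  -0.  51.]
hubrel Y,X,z mm -242.4 -116.4 169.6
travel to goal [382.7  41.7   4.8]
side bl 277.5 [637.5 111.5] [47.3 53.6] 14.6
```

```bash
python3 -m crank '[{"gripper":85,"travel":[22,2,0],"twist":[0,0,0]},{"gripper":85,"travel":[45,5,0],"twist":[0,0,0]},{"gripper":85,"travel":[45,5,0],"twist":[0,0,0]},{"gripper":85,"travel":[45,5,0],"twist":[0,0,0]},{"gripper":85,"travel":[45,5,0],"twist":[0,0,0]},{"gripper":85,"travel":[45,5,0],"twist":[0,0,0]},{"gripper":85,"travel":[45,5,0],"twist":[0,0,0]},{"gripper":85,"travel":[45,5,0],"twist":[0,0,0]},{"gripper":85,"travel":[35,5,0],"twist":[0,0,0]},{"gripper":85,"travel":[8,0,0],"twist":[0,0,-0.089]},{"gripper":85,"travel":[0,0,0],"twist":[0,0,-0.089]},{"gripper":85,"travel":[0,0,0],"twist":[0,0,0]}]'
python3 - <<'E'
from h import *
st([.636,.118,.12])
E
```

```text
time: 23.05
ee_pos: [0.4003, 0.1175, 0.3022]
tcp_rot: [180.0, 0.0, 104.7]
wrist_force: [-0.3, 0.5, 0.8]
opening: 0.0847
grasp_force: 0.0
23.05 pos [0.4003 0.1175 0.3022] rpy [180.    0.  104.7] F [-0.3  0.5  0.8] open 84.7 g 0.0 q [ 16. -10.   7. 107.  -0.  92.]
hubrel Y,X,z mm 136.8 -66.5 166.2
travel to goal [-59.2 228.1 182.3]
```

```bash
python3 -m crank '[{"gripper":85,"travel":[-6,22,0],"twist":[0,0,0]},{"gripper":85,"travel":[-11,41,0],"twist":[0,0,0]},{"gripper":85,"travel":[-11,41,0],"twist":[0,0,0]},{"gripper":85,"travel":[-11,41,0],"twist":[0,0,0]},{"gripper":85,"travel":[-11,41,0],"twist":[0,0,0]},{"gripper":85,"travel":[-9,36,0],"twist":[0,0,0]},{"gripper":85,"travel":[0,6,30],"twist":[0,0,0]},{"gripper":85,"travel":[0,0,50],"twist":[0,0,0]},{"gripper":85,"travel":[0,0,50],"twist":[0,0,0]},{"gripper":85,"travel":[0,0,50],"twist":[0,0,0]},{"gripper":85,"travel":[0,0,0],"twist":[0,0,0]}]'
python3 - <<'E'
from h import *
st([.637,.118,.049]); cv2.imwrite("pics/c9.png",np.hstack([cv2.resize(bot.camera("side")[150:350,130:330,::-1],(400,400)),cv2.resize(bot.camera("top")[100:300,160:360,::-1],(400,400))]))
E
```

```text
time: 24.42
ee_pos: [0.6335, 0.1172, 0.1178]
tcp_rot: [-179.6, -0.0, 104.5]
wrist_force: [0.7, -0.3, -0.5]
opening: 0.0849
grasp_force: 0.0
24.43 pos [0.6335 0.1172 0.1178] rpy [-179.6   -0.   104.5] F [ 0.7 -0.3 -0.5] open 84.9 g 0.0 q [10. 18. 15. 88.  0. 86.]
hubrel Y,X,z mm 113.4 165.5 -18.2
travel to goal [-0.2  4.2 68.8]
```

View pics/c9.png

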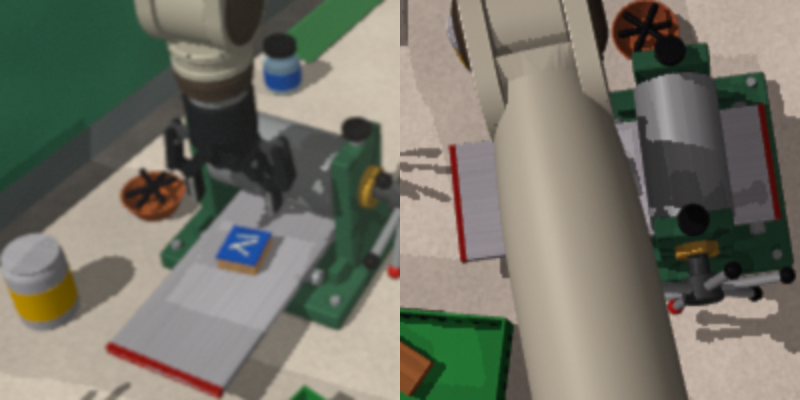

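The gripper sits clear above the blue block, at side crop (243,250), with room to the roller. I'll go down and grip.

```bash
python3 -m crank '[{"gripper":85,"travel":[0,3,25],"twist":[0,0,0]},{"gripper":85,"travel":[0,0,25],"twist":[0,0,0]},{"gripper":85,"travel":[0,0,14],"twist":[0,0,0]},{"gripper":85,"travel":[0,0,5],"twist":[0,0,0]},{"gripper":45,"travel":[0,0,0],"twist":[0,0,0]},{"gripper":40,"travel":[0,0,0],"twist":[0,0,0]},{"gripper":40,"travel":[0,0,0],"twist":[0,0,0]},{"gripper":40,"travel":[0,0,0],"twist":[0,0,0]},{"gripper":40,"travel":[0,0,0],"twist":[0,0,0]},{"gripper":40,"travel":[0,0,0],"twist":[0,0,0]}]' 40
python3 -m crank '[{"gripper":40,"travel":[0,0,-15],"twist":[0,0,0]},{"gripper":40,"travel":[0,0,-40],"twist":[0,0,0]},{"gripper":40,"travel":[0,0,-55],"twist":[0,0,0]},{"gripper":40,"travel":[0,0,-55],"twist":[0,0,0]},{"gripper":40,"travel":[0,0,-55],"twist":[0,0,0]},{"gripper":40,"travel":[6,-22,-30],"twist":[0,0,0]},{"gripper":40,"travel":[11,-43,0],"twist":[0,0,0]},{"gripper":40,"travel":[11,-43,0],"twist":[0,0,0]},{"gripper":40,"travel":[11,-43,0],"twist":[0,0,0]},{"gripper":40,"travel":[11,-43,0],"twist":[0,0,0]},{"gripper":40,"travel":[9,-36,0],"twist":[0,0,0.089]},{"gripper":40,"travel":[0,0,0],"twist":[0,0,0.089]}]' 40
python3 - <<'E'
from h import *
st([.383,-.354,.125])
E
```

```text
time: 25.78
ee_pos: [0.6397, 0.1191, 0.0552]
tcp_rot: [179.8, 0.0, 104.7]
wrist_force: [-1.4, -0.5, 7.5]
opening: 0.0402
grasp_force: 4.1
time: 27.28
ee_pos: [0.3994, 0.1175, 0.3053]
tcp_rot: [179.8, -0.0, 94.3]
wrist_force: [0.1, -0.8, 0.0]
opening: 0.04
grasp_force: 0.0
27.27 pos [0.3994 0.1175 0.3053] rpy [179.8  -0.   94.3] F [ 0.1 -0.8  0. ] open 40.0 g 0.0 q [ 16. -10.   7. 107.   0. 102.]
hubrel Y,X,z mm 136.9 -67.4 169.3
travel to goal [-469.1  -52.7  179.7]
```

The pads rode on top of the block, so that grasp was too high. I'll remeasure and go about 8 mm lower.

Run:
```python
from h import *
blocks(); st([.637,.118,.30])
```

```text
side bl 279.5 [637.9 111.7] [47.7 53.5] 14.8
27.32 pos [0.4003 0.1176 0.3048] rpy [179.8  -0.   94.1] F [ 0.6 -0.4 -0.1] open 40.1 g 0.0 q [ 16. -10.   7. 107.  -0. 102.]
hubrel Y,X,z mm 136.9 -66.4 168.8
travel to goal [-16.5 236.1   5.6]
```

```bash
python3 -m crank '[{"gripper":85,"travel":[0,0,0],"twist":[0,0,-0.182]},{"gripper":85,"travel":[-6,23,0],"twist":[0,0,0]},{"gripper":85,"travel":[-12,43,0],"twist":[0,0,0]},{"gripper":85,"travel":[-12,43,0],"twist":[0,0,0]},{"gripper":85,"travel":[-12,43,0],"twist":[0,0,0]},{"gripper":85,"travel":[-11,43,0],"twist":[0,0,0]},{"gripper":85,"travel":[-7,33,0],"twist":[0,0,0]},{"gripper":85,"travel":[0,0,40],"twist":[0,0,0]},{"gripper":85,"travel":[0,0,50],"twist":[0,0,0]},{"gripper":85,"travel":[0,0,50],"twist":[0,0,0]},{"gripper":85,"travel":[0,0,50],"twist":[0,0,0]},{"gripper":85,"travel":[0,0,0],"twist":[0,0,0]}]'
python3 - <<'E'
from h import *
st([.637,.118,.042])
E
```

```text
time: 28.82
ee_pos: [0.635, 0.1178, 0.1091]
tcp_rot: [-179.6, -0.0, 105.0]
wrist_force: [0.9, 0.1, 0.4]
opening: 0.0847
grasp_force: 0.0
28.82 pos [0.635  0.1178 0.1091] rpy [-179.6   -0.   105. ] F [0.9 0.1 0.4] open 84.7 g 0.0 q [11. 18. 14. 87.  0. 86.]
hubrel Y,X,z mm 113.7 167.1 -26.9
travel to goal [-0.3  2.5 67.1]
```

```bash
python3 -m crank '[{"gripper":85,"travel":[0,1,30],"twist":[0,0,0]},{"gripper":85,"travel":[0,0,22],"twist":[0,0,0]},{"gripper":85,"travel":[0,0,12],"twist":[0,0,0]},{"gripper":85,"travel":[0,0,6],"twist":[0,0,0]},{"gripper":85,"travel":[0,0,0],"twist":[0,0,0]}]' 40
python3 -m crank '[{"gripper":45,"travel":[0,0,0],"twist":[0,0,0]},{"gripper":40,"travel":[0,0,0],"twist":[0,0,0]},{"gripper":40,"travel":[0,0,0],"twist":[0,0,0]},{"gripper":40,"travel":[0,0,0],"twist":[0,0,0]},{"gripper":40,"travel":[0,0,0],"twist":[0,0,0]},{"gripper":40,"travel":[0,0,0],"twist":[0,0,0]}]' 40
```

```text
time: 29.45
ee_pos: [0.6386, 0.1186, 0.0439]
tcp_rot: [179.9, 0.0, 104.9]
wrist_force: [-0.7, -1.2, 0.4]
opening: 0.0851
grasp_force: 0.0
time: 30.2
ee_pos: [0.6385, 0.1186, 0.0438]
tcp_rot: [179.9, 0.0, 104.9]
wrist_force: [-0.2, 0.2, 5.5]
opening: 0.0487
grasp_force: 42.5
```

Gripped at 48.7 mm and 42 N. Now I'll lift and carry it.

```bash
python3 -m crank '[{"gripper":40,"travel":[0,0,-15],"twist":[0,0,0]},{"gripper":40,"travel":[0,0,-40],"twist":[0,0,0]},{"gripper":40,"travel":[0,0,-55],"twist":[0,0,0]},{"gripper":40,"travel":[0,0,-55],"twist":[0,0,0]},{"gripper":40,"travel":[0,0,-55],"twist":[0,0,0]},{"gripper":40,"travel":[6,-22,-35],"twist":[0,0,0]},{"gripper":40,"travel":[11,-43,0],"twist":[0,0,0]},{"gripper":40,"travel":[11,-43,0],"twist":[0,0,0]},{"gripper":40,"travel":[11,-43,0],"twist":[0,0,0]},{"gripper":40,"travel":[11,-43,0],"twist":[0,0,0]},{"gripper":40,"travel":[9,-36,0],"twist":[0,0,0.089]},{"gripper":40,"travel":[0,0,0],"twist":[0,0,0.089]}]' 40
python3 - <<'E'
from h import *
st([.383,-.354,.125])
E
```

```text
time: 31.7
ee_pos: [0.3985, 0.1163, 0.2998]
tcp_rot: [179.9, -0.0, 94.6]
wrist_force: [0.8, 0.1, -1.3]
opening: 0.0491
grasp_force: 42.2
31.7 pos [0.3985 0.1163 0.2998] rpy [179.9  -0.   94.6] F [ 0.8  0.1 -1.3] open 49.1 g 42.2 q [ 16. -10.   6. 106.   0. 102.]
hubrel Y,X,z mm 135.7 -68.3 163.8
travel to goal [-467.6  -53.5  174.4]
```

```bash
python3 -m crank '[{"gripper":40,"travel":[-21,-3,0],"twist":[0,0,0]},{"gripper":40,"travel":[-42,-5,0],"twist":[0,0,0]},{"gripper":40,"travel":[-42,-5,0],"twist":[0,0,0]},{"gripper":40,"travel":[-42,-5,0],"twist":[0,0,0]},{"gripper":40,"travel":[-42,-5,0],"twist":[0,0,0]},{"gripper":40,"travel":[-42,-5,0],"twist":[0,0,0]},{"gripper":40,"travel":[-42,-5,0],"twist":[0,0,0]},{"gripper":40,"travel":[-42,-5,0],"twist":[0,0,0]},{"gripper":40,"travel":[-42,-5,0],"twist":[0,0,0]},{"gripper":40,"travel":[-42,-5,0],"twist":[0,0,0]},{"gripper":40,"travel":[-42,-5,0],"twist":[0,0,0]},{"gripper":40,"travel":[-21,0,30],"twist":[0,0,0]}]' 40
python3 -m crank '[{"gripper":40,"travel":[0,0,50],"twist":[0,0,0]},{"gripper":40,"travel":[0,0,50],"twist":[0,0,0]},{"gripper":40,"travel":[0,0,45],"twist":[0,0,0]},{"gripper":40,"travel":[0,0,0],"twist":[0,0,0]}]' 40
python3 - <<'E'
from h import *
np.set_printoptions(precision=4,suppress=True)
st([.383,-.348,-.010])
S=bot.camera("side")
for c,lo,hi in(("or",(5,190,130),(16,255,255)),("bl",(105,150,60),(125,255,255))):
    print(c,[(b[0],b[1][4],plane("side",*b[0],.026)) for b in blobs(S,lo,hi,40) if 360<b[0][0]<460 and 185<b[0][1]<270])
cv2.imwrite("pics/c10.png",cv2.resize(S[140:300,320:500,::-1],(720,560)) if 0 else cv2.resize(S[140:300,320:500,::-1],(630,560)))
E
```

```text
time: 33.2
ee_pos: [0.3857, -0.3507, 0.2695]
tcp_rot: [179.9, 0.1, 94.6]
wrist_force: [0.1, 0.3, -1.6]
opening: 0.0487
grasp_force: 42.2
time: 33.7
ee_pos: [0.3841, -0.347, 0.1204]
tcp_rot: [-179.8, -0.2, 94.7]
wrist_force: [0.4, 0.2, 0.0]
opening: 0.0485
grasp_force: 42.2
33.7 pos [ 0.3841 -0.347   0.1204] rpy [-179.8   -0.2   94.7] F [0.4 0.2 0. ] open 48.5 g 42.2 q [-42.   0.  -4.  86.   0.  43.]
hubrel Y,X,z mm -323.8 -128.7 -15.6
travel to goal [ -1.5  -0.7 130.4]
or [((np.float64(413.6), np.float64(236.6)), np.int32(47), array([ 0.37  , -0.2707,  0.026 ]))]
bl []
```

View pics/c10.png

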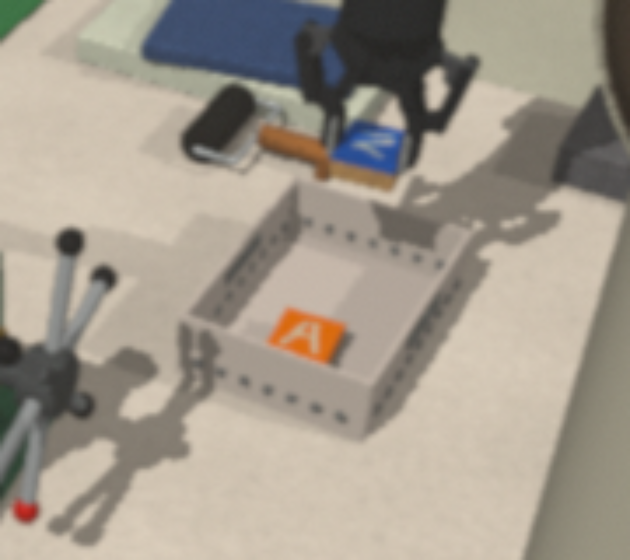

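Orange lies flat in the tote at crop (305,335). Blue hangs above the far half at (368,150), so I'll lower and release it.

```bash
python3 -m crank '[{"gripper":40,"travel":[0,0,30],"twist":[0,0,0]},{"gripper":40,"travel":[0,0,40],"twist":[0,0,0]},{"gripper":40,"travel":[0,0,30],"twist":[0,0,0]},{"gripper":40,"travel":[0,0,15],"twist":[0,0,0]},{"gripper":40,"travel":[0,0,10],"twist":[0,0,0]},{"gripper":40,"travel":[0,0,4],"twist":[0,0,0]},{"gripper":40,"travel":[0,0,0],"twist":[0,0,0]}]' 40
python3 -m crank '[{"gripper":70,"travel":[0,0,0],"twist":[0,0,0]},{"gripper":70,"travel":[0,0,0],"twist":[0,0,0]},{"gripper":70,"travel":[0,0,0],"twist":[0,0,0]},{"gripper":70,"travel":[0,0,-10],"twist":[0,0,0]},{"gripper":70,"travel":[0,0,-40],"twist":[0,0,0]},{"gripper":70,"travel":[0,0,-55],"twist":[0,0,0]},{"gripper":70,"travel":[0,0,-55],"twist":[0,0,0]},{"gripper":70,"travel":[0,0,-55],"twist":[0,0,0]},{"gripper":70,"travel":[0,0,-55],"twist":[0,0,0]},{"gripper":70,"travel":[60,0,0],"twist":[0,0,0]},{"gripper":70,"travel":[60,0,0],"twist":[0,0,0]},{"gripper":70,"travel":[60,0,0],"twist":[0,0,0]}]'
python3 -m crank '[{"gripper":70,"travel":[60,0,0],"twist":[0,0,0]},{"gripper":70,"travel":[60,0,0],"twist":[0,0,0]},{"gripper":70,"travel":[60,0,0],"twist":[0,0,0]},{"gripper":70,"travel":[0,0,0],"twist":[0,0,0]},{"gripper":70,"travel":[0,0,0],"twist":[0,0,0]}]'
python3 - <<'E'
from h import *
st(); bed("top11")
T=cv2.imread("pics/top11.png");S=bot.camera("side")[:,:,::-1]
cv2.imwrite("pics/c11.png",np.hstack([cv2.resize(S[160:290,350:480],(400,400)),cv2.resize(T[220:350,370:500],(400,400))]))
for c,lo,hi in(("or",(5,190,130),(16,255,255)),("bl",(105,150,60),(125,255,255))):
    print(c,[(b[0],b[1][4],plane("top",*b[0],.026)) for b in blobs(T[:,:,::-1],lo,hi,40) if 380<b[0][0]<490 and 240<b[0][1]<330])
E
```

```text
time: 34.62
ee_pos: [0.3861, -0.3487, -0.0054]
tcp_rot: [180.0, 0.0, 94.7]
wrist_force: [0.3, -0.5, -0.5]
opening: 0.0485
grasp_force: 42.2
time: 36.12
ee_pos: [0.3705, -0.1674, 0.2647]
tcp_rot: [179.9, 0.0, 94.6]
wrist_force: [1.2, -0.4, 0.8]
opening: 0.0699
grasp_force: 0.0
time: 36.75
ee_pos: [0.3562, 0.0104, 0.2645]
tcp_rot: [179.9, 0.0, 94.8]
wrist_force: [0.1, 0.1, 0.0]
opening: 0.07
grasp_force: 0.0
36.75 pos [0.3562 0.0104 0.2645] rpy [179.9   0.   94.8] F [0.1 0.1 0. ] open 70.0 g 0.0 q [  2. -19.  -5. 104.  -0.  87.]
hubrel Y,X,z mm 34.6 -120.9 128.5
(np.float64(188.3), np.float64(200.5)) y 0.28633088124885453 theta if left 3.4721813541475752 if right 10.072181354147578
or [((np.float64(415.5), np.float64(285.1)), np.int32(357), array([ 0.38755478, -0.26645645,  0.026     ]))]
bl [((np.float64(452.6), np.float64(284.1)), np.int32(361), array([ 0.38635783, -0.35855264,  0.026     ]))]
```

View pics/c11.png

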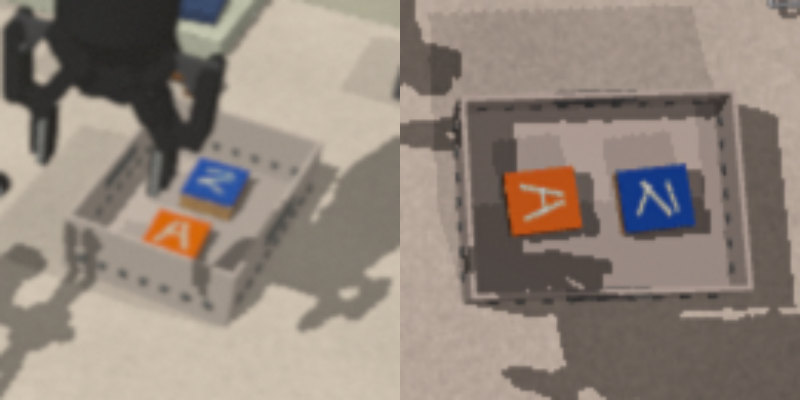

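Both blocks lie flat and face up side by side in the tote (top crop (543,200) and (655,198)), and the bed is at its stop.

```bash
python3 -c "
from workcell import bot
print(bot.job_done())"
```

```text
the job is handed in; nothing more can be done
None
```

I handed the job in at about 37 s, with no verdict returned. The bed is fully out against its stop, and both blocks lie flat and face up, side by side in the white tote. Each block took two grasp attempts, because the first try was too high and closed on nothing.

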